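Release the cam lock and run the movement slide home

ROBOT

A 6-joint arm with a two-finger parallel gripper is mounted at the origin on a cart in front of the work surface, level with it; the furniture and walls round the work are solid. World frame = base frame: x ahead of the robot, y to its left, z up, the work surface at z = 0. Lengths are in m, angles in rad, forces in N, time in s.
With the tool pointing down it reaches from about 0.35 to 0.875 m from the base axis. Payload 4.2 kg.
Tool frame: the origin (TCP) lies midway between the tips of the shut fingers; the grasp point (between the pads) lies manip.grip_depth behind it (manip.grip_depth is the distance from the TCP to the grasp point, in m); x points along the fingers, z is the direction in which the jaws open and shut, and the axes are right-handed (so a half turn about x gives the same grasp; the last joint's range is limited). The gripper opens to 87 mm and grips with 3 to 60 N. Pads are 19 mm wide; open, the fingers measure 117 mm over their backs; the gripper's body (75 mm by 190 mm) begins 51 mm behind the grasp point.
Start: joints at [-0.99, 0.385, 0.008, 0, -1.194, -0.259], TCP at [0.198, -0.593, 0.223] pointing down, gripper open.
Joint ranges: [-3.14, 3.14], [-1.21, 2.06], [-1.07, 1.41], [-3.16, 2.05], [-2.99, -0.16], [-3.1, 3.1]. Speed limits (rad/s): [2.79, 2.79, 3.14, 3.14, 3.14, 3.14].

INTERFACE

Orientations are given as a 3x3 rotation matrix whose columns are the frame's x, y, z axes.
In Python, from workcell import manip, viewer gives the robot as it stands.
- The arm moves only by the tool arm_command, never from a script. Its argument "plan" is a list of rows, each an object of numbers: "x", "y", "z": the shift along the tool's x, y, z scaled (see below); "wx", "wy", "wz": the turn, a rotation vector about the tool's x, y, z scaled (see below); "jaw": the closure, from 0 (fully open) to 1 (shut). In form: [{"x": .., "y": .., "z": .., "wx": .., "wy": .., "wz": .., "jaw": ..}, ...]. A call has 1 to 20 rows; each row is the pose to reach, as a shift and turn from the pose measured when the call began, along the tool's axes at that moment; what a row does not reach only later rows make up. The controller multiplies each number of a shift by 100 cm and each number of a turn by pi/2 rad. A row lasts 1/12 s, in which the tool goes at most 41.7 mm and 7.16 degrees, less where a joint would pass 70% of its speed; a pose out of reach is approached as far as the arm can. A call with a number of a shift or a turn outside -1 to 1 is refused whole. A call with a gripper value outside its range is refused whole. The fingers move at their own pace and stop on an object; "force" is the grip in N (left out, the last holds). Time passes only in rows, so rows that repeat a pose let the fingers close. It gives the time, the measured TCP pose, the force and the opening at its end, in the units of the state.
- manip.state(): the state, without advancing time (a new reading comes with each control period).
- viewer.get_image(name): name is "scene" or "top" or "wrist"; returns a dict with "color" (420x560x3 uint8, red, green, blue), "range_z" (420x560 float32, m along the optical axis (not along the pixel's ray), 0 where there is no reading), "fx", "fy", "cx", "cy" (pixels), "extrinsics" (4x4, takes a point from world to camera coordinates). Camera axes: x right, y up, looking along -z (the intrinsics and any distortion apply to the point x, -y, -z); pixel columns grow to the right and rows downward; lengths in m; the calibration is good to about 2 mm. The wrist camera is an equidistant fisheye: a pixel r from the principal point sees the ray r / f radians off the axis. A picture is of the moment at which its call begins.
- manip.job_done(): hands the job in, once; it reports no verdict.
Trained networks look in a picture, given as the dict that the camera call returned (one of the last four; its "shot" number tells which), for a name from the list of things; names that differ only in an ending like _2 or _b are one class to them, and where a whole thing is asked for, a point or a joint stands for the part that bears it (a point fixed in the world has none). Each returns a list of dicts, best first, with "confidence" (0 to 1); they miss things now and then, are a little off and sometimes report something else, mostly with a low value. They report only what shows in the picture. A call takes as long as a camera call.
- viewer.recognise(query, picture): "point" ([column, row] in pixels, amid what is visible of it).
- viewer.pinpoint(query, picture): "point" ([column, row] in pixels: a listed point, or the origin of a listed thing).
The state is a dict: "time": time; "joint_positions": joint angles; "joint_velocities": joint speeds; "joint_torque": joint torques, N m; "position": TCP position; "ee_rot": TCP orientation; "contact_force": force on the tool from outside, world axes, zero at the start; "torque": the same for the moment, N m; "opening": opening from 0.0 (shut) to 1.0 (fully open).
Only numpy, scipy, OpenCV 4.12 (cv2) and the standard library are available. Lean on these libraries where they do the work, as an engineer would, in place of code of your own. Each camera call takes 0.05 s, during which the arm holds its last target. There are 200 camera calls.

TASK

The slide that carries the watch movement is locked by the cam in front of it. With a fingertip, first push the cam's handle gently round until the cam's low point (the recess opposite the handle) squarely faces the slide, and only then push the slide by its rear plate fully forward, home against its stops. Only push; do not squeeze the handle or pick anything up, and leave the movement untouched in its nest and the bottles and cup where they stand.

Things in the scene. Friction and masses are not known exactly. Their poses are not given: they have to be found in the camera images.
- fixture: Fixture screwed to the bench: aluminium plate 185 x 90 x 8 mm. Origin on the bench under the plate (plate spans x -100 to +85 mm, y +-45 mm). Its +x is forward, the way the slide travels, from the push plate toward the cam; z up. It is set askew: its +x points forward and to the left. Fixed guide rails, 20 mm high, flank the slide at y +-24 to 37 mm, x -94 to +9 mm.
- slide (a joint): Travel of the follower slide along the fixture's +x, in m: 0 = fully back (start), 0.026 = fully home against its stops. Slides stiffly (about 2 N friction, no spring, stays where left). With the cam's high rim facing its roller nose it is blocked at 0.010.
- push_plate (a point): Centre of the rear (-x) face of the slide's upright push plate, 40 mm wide, 8 mm thick, spanning 12 to 52 mm above the bench (this point is 32 mm above it). It moves with the slide; open bench lies behind it. To the right of the fixture stands a wooden panel 280 mm high (y = -0.05, x from 0.49) with a brush hanging on it: come over them.
- nest (a point): On the slide, centre of the floor of the round black nest (rim 45 mm outside, 6 mm high) that holds the movement, 16 mm above the bench; 36 mm ahead of the push plate's rear face.
- cam (a joint): Angle of the cam in rad, counter-clockwise from above, about the vertical cam axis. 0 = handle points straight back at the slide (fixture -x), slide locked. The low point faces the slide when the handle points straight forward (fixture +x): +3.14 or -3.14; within about 0.4 rad of it the slide can pass. Either way round will do. Starts between -1.9 and 1.9. About 0.06 N m of friction, no spring, no stop or detent there.
- cam_axis (a point): Point on the cam's vertical pivot axis at the top face of the cam plate, 17 mm above the bench, fixed to the fixture at x = +40 mm. The brass cam plate is 8 mm thick, radius 31 mm at its high rim and 14 mm at its low point; a hub rises to 31 mm above the bench.
- handle (a point): On the axis of the cam's upright black handle pin, 80 mm above the bench, 38 mm from the cam axis, opposite the cam's low point. The pin is 11 mm thick (head 14 mm) and stands from 30 to 100 mm above the bench, on a flat arm whose top is 27 mm above the bench. Keep the wrist clear of the glass shelf behind (170 mm high, x from 0.70) and of the lamp shade on the left (y above 0.32).
- movement: Watch movement in its ring holder, 34 mm across, 12 mm high, lying loose in the slide's nest; origin at the centre of its underside, its top 28 mm above the bench. Not to be touched.
- vial_mid (a point): Bystander: amber vial with black cap, 30 mm across, 46 mm tall, beside the fixture; this point is at its mid-height. Leave alone.
- oil_cup_mid (a point): Bystander: white oil cup with a stick, foot 28 mm across, 58 mm tall with the stick, beside the fixture; this point is on its axis, 14 mm up. Leave alone.
- amber_jar_mid (a point): Bystander: amber jar with white cap, 41 mm across, 53 mm tall, beside the fixture; this point is at its mid-height. Leave alone.

How it is judged:
On the way, in this order (a step that is already met when the one before it is completed fails the run):
1. the cam's low point faces the slide (handle within about 25 degrees of straight forward) while the slide is still back (under 12 mm) ((value of joint cam between 2.7 and 3.59 rad or value of joint cam between -3.59 and -2.7 rad) and value of joint slide below 0.012 m), for 0.2 s.
2. the slide is pushed home (at least 23.5 of 26 mm) (value of joint slide above 0.0235 m), for 0.2 s.
At the end, for the whole second after the job is handed in: The slide stands at least 23.5 mm of its 26 mm forward, the cam's low point still faces it (within 0.44 rad), and the movement lies at rest, seated in its nest (within 4 mm) ((value of joint cam between 2.7 and 3.59 rad or value of joint cam between -3.59 and -2.7 rad) and value of joint slide above 0.0235 m and linear speed of movement below 0.02 m/s and horizontal distance between movement and nest below 0.004 m and z of movement in the frame of nest below 0.004 m); the robot touches nothing.
It fails at once if the movement is lifted or knocked out of its nest (not (horizontal distance between movement and nest below 0.008 m and z of movement in the frame of nest below 0.008 m)).
It fails at once if the robot touches the movement (contact force between any of the fingers, the arm and movement above 0.5 N).
It fails at once if the cam's handle is squeezed or forced (over 40 N between fingers and cam) (contact force between the fingers and cam above 40 N).
It fails at once if the vial, the oil cup or the amber jar is moved more than 15 mm (distance of any of vial_mid, oil_cup_mid, amber_jar_mid from where it was at the start of the episode above 0.015 m).
It also fails if it takes over 54 s, if anything falls off the work surface, if the arm or the gripper's body presses on something with over 40 N, if the wrist force passes 120 N, or if a joint passes its speed limit or range.

## Working session

There is one attempt and no reset: what is moved stays moved. The work goes in short steps, Python scripts to look and compute and a tool call to move; the robot and the scene stay as the last step left them, time stands still between calls to the robot, and variables do not carry over. Pictures are saved under pics/ and viewed, about 8 in all and at most 12, crops included, and the job is handed in when it is done.

Besides the shell and the picture viewer there is one more tool, called after "Emit:" as a command line: name --argument value ..., lists and objects as JSON in quotes. arm_command: Moves the arm, as the interface text tells. Its arguments: {"type":"object","properties":{"plan":{"type":"array"},"force":{"type":"number"}},"required":["plan"]}

```bash
mkdir -p pics
cat > h.py <<'E'
import numpy as np, cv2
from workcell import manip, viewer
def ray(im,p):
    E=np.array(im["extrinsics"]);R=E[:3,:3];t=E[:3,3]
    x=(p[0]-im["cx"])/im["fx"];y=(p[1]-im["cy"])/im["fy"]
    return -R.T@t, R.T@np.array([x,-y,-1.])
def at_depth(im,p):
    o,d=ray(im,p);c,r=int(round(p[0])),int(round(p[1]))
    return o+d*im["range_z"][r,c]
def at_z(im,p,z):
    o,d=ray(im,p);return o+d*(z-o[2])/d[2]
def proj(im,X):
    E=np.array(im["extrinsics"]);c=E[:3,:3]@np.array(X)+E[:3,3]
    return np.array([im["cx"]+im["fx"]*c[0]/-c[2], im["cy"]-im["fy"]*c[1]/-c[2]])
def tri(a,pa,b,pb):
    o1,d1=ray(a,pa);o2,d2=ray(b,pb)
    s=np.linalg.lstsq(np.c_[d1,-d2],o2-o1,rcond=None)[0]
    P,Q=o1+d1*s[0],o2+d2*s[1];return (P+Q)/2,np.linalg.norm(P-Q)
def save(im,n): cv2.imwrite("pics/"+n,im["color"][:,:,::-1])
E
python3 - <<'E'
from h import *
np.set_printoptions(precision=4,suppress=True)
print(manip.grip_depth, manip.state()["time"])
s=viewer.get_image("scene");t=viewer.get_image("top")
cv2.imwrite("pics/a.png",np.hstack([s["color"],t["color"]])[:,:,::-1])
save(s,"s.png");save(t,"t.png")
for n in ["push_plate","nest","cam_axis","handle","movement","vial_mid","oil_cup_mid","amber_jar_mid","fixture"]:
    a=viewer.pinpoint(n,s);b=viewer.pinpoint(n,t)
    print(n,[(x["point"],round(x["confidence"],2)) for x in a[:2]],[(x["point"],round(x["confidence"],2)) for x in b[:2]])
    if a and b: print("   ",*tri(s,a[0]["point"],t,b[0]["point"]))
E
```

```text
0.0187 0.0
push_plate [([261.7, 256.8], 0.93)] [([290.0, 233.9], 0.61)]
    [0.4759 0.128  0.0279] 0.002528463775281588
nest [([260.5, 250.7], 0.97)] [([274.0, 222.8], 0.78)]
    [0.4977 0.1606 0.0078] 0.0026227387444392736
cam_axis [([262.5, 218.1], 0.68)] [([237.4, 204.3], 0.98)]
    [0.5397 0.2317 0.0123] 0.010844187882132306
handle [([281.9, 186.5], 0.59)] [([242.0, 174.8], 0.68), ([276.9, 223.7], 0.39)]
    [0.5812 0.2233 0.0705] 0.00169301569367011
movement [([260.2, 248.6], 0.43)] [([274.7, 222.7], 0.73), ([209.6, 242.2], 0.42)]
    [0.4968 0.1594 0.0136] 0.0034071518827642542
vial_mid [([212.3, 252.5], 0.59)] [([260.0, 260.5], 0.57)]
    [0.4219 0.187  0.0195] 0.0014982795001519781
oil_cup_mid [([282.2, 179.3], 0.69), ([310.1, 241.5], 0.48)] [([288.4, 186.8], 0.46)]
    [0.5345 0.1425 0.1471] 0.020356442739305865
amber_jar_mid [([203.8, 214.4], 0.59)] [([209.8, 241.4], 0.75), ([259.2, 262.7], 0.31)]
    [0.4584 0.2862 0.0195] 0.0006617643833480831
fixture [([262.2, 238.6], 0.79)] [([253.1, 215.1], 0.56)]
    [ 0.52    0.2006 -0.0045] 0.009341958689513137
```

View pics/s.png

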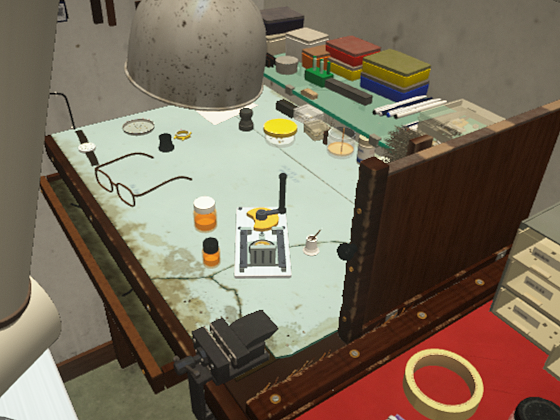

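View pics/t.png

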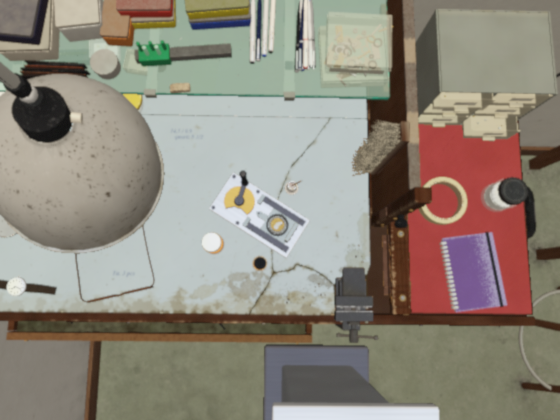

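```bash
cat >> h.py <<'E'
from scipy.spatial.transform import Rotation as Ro
def Rdown(a):  # tool x down, tool z (jaw axis) at world angle a (deg)
    a=np.radians(a);x=np.array([0,0,-1.]);z=np.array([np.cos(a),np.sin(a),0]);return np.c_[x,np.cross(z,x),z]
def rel(P,R=None):
    s=manip.state();R0=np.array(s["ee_rot"]);d=R0.T@(np.array(P)-s["position"])
    w=np.zeros(3) if R is None else Ro.from_matrix(R0.T@R).as_rotvec()/(np.pi/2)
    return np.round(d,4),np.round(w,4)
E
python3 - <<'E'
from h import *
np.set_printoptions(precision=4,suppress=True)
s=manip.state();print(s["ee_rot"],s["contact_force"])
for P in [(.198,-.593,.42),(.47,.10,.40)]:
  for a in (0,180,148-180,148): print(P,a,*rel(P,Rdown(a)))
s=viewer.get_image("scene");t=viewer.get_image("top");w=viewer.get_image("wrist")
a=cv2.resize(s["color"][160:290,180:330],None,fx=4,fy=4,interpolation=cv2.INTER_CUBIC)
b=cv2.resize(t["color"][155:275,195:325],None,fx=5,fy=5,interpolation=cv2.INTER_CUBIC)
cv2.imwrite("pics/ts.png",b[:,:,::-1])
print(w["fx"],w["extrinsics"])
E
```

```text
[[ 0.     -0.9487 -0.3163]
 [-0.     -0.3163  0.9487]
 [-1.     -0.     -0.    ]] [-0.0905 -0.5446  0.1635]
(0.198, -0.593, 0.42) 0 [-0.1974 -0.0003 -0.0002] [ 1.2049 -0.      0.    ]
(0.198, -0.593, 0.42) 180 [-0.1974 -0.0003 -0.0002] [-0.7951 -0.     -0.    ]
(0.198, -0.593, 0.42) -32 [-0.1974 -0.0003 -0.0002] [1.5604 0.     0.    ]
(0.198, -0.593, 0.42) 148 [-0.1974 -0.0003 -0.0002] [-0.4396 -0.      0.    ]
(0.47, 0.1, 0.4) 0 [-0.1774 -0.4775  0.5712] [ 1.2049 -0.      0.    ]
(0.47, 0.1, 0.4) 180 [-0.1774 -0.4775  0.5712] [-0.7951 -0.     -0.    ]
(0.47, 0.1, 0.4) -32 [-0.1774 -0.4775  0.5712] [1.5604 0.     0.    ]
(0.47, 0.1, 0.4) 148 [-0.1774 -0.4775  0.5712] [-0.4396 -0.      0.    ]
325.19226210127806 [[-0.3159  0.9488  0.0001  0.6254]
 [-0.9141 -0.3044 -0.2678  0.0329]
 [-0.254  -0.0847  0.9635 -0.391 ]
 [ 0.      0.      0.      1.    ]]
```

View pics/ts.png

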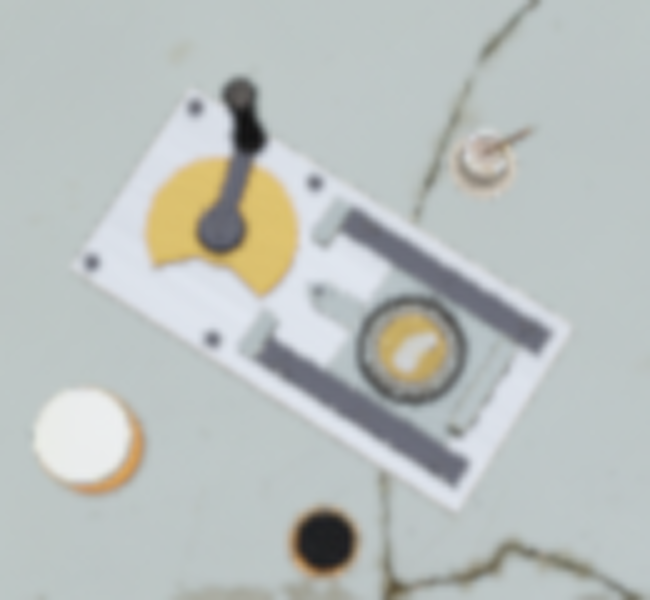

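Emit:
arm_command --plan '[{"x": -0.2, "jaw": 1}, {"x": -0.2, "jaw": 1}, {"x": -0.2, "jaw": 1}, {"x": -0.2, "jaw": 1}, {"x": -0.2, "jaw": 1}, {"x": -0.2, "jaw": 1}, {"x": -0.2, "y": -0.19, "z": 0.23, "wx": -0.4, "jaw": 1}, {"x": -0.2, "y": -0.19, "z": 0.23, "wx": -0.4, "jaw": 1}, {"x": -0.2, "y": -0.19, "z": 0.23, "wx": -0.4, "jaw": 1}, {"x": -0.2, "y": -0.19, "z": 0.23, "wx": -0.4, "jaw": 1}, {"x": -0.2, "y": -0.19, "z": 0.23, "wx": -0.4, "jaw": 1}, {"x": -0.2, "y": -0.19, "z": 0.23, "wx": -0.4, "jaw": 1}, {"x": -0.2, "y": -0.19, "z": 0.23, "wx": -0.4, "jaw": 1}, {"x": -0.2, "y": -0.19, "z": 0.23, "wx": -0.4, "jaw": 1}]' --force 10

```text
invalid input at $.plan[0]: expected keys x, y, z, wx, wy, wz, jaw
```

Run:
```python
from h import *
np.set_printoptions(precision=4,suppress=True)
t=viewer.get_image("top")
f=lambda x,y,z:at_z(t,(x/5+195,y/5+155),z)
# pixel centre offset of resize ignored (<0.5px)
C=[f(197,88,.008),f(72,265,.008),f(458,510,.008),f(572,325,.008)]
C=np.array(C)[:,:2];print(C)
for i in range(4): print(np.linalg.norm(C[i]-C[(i+1)%4]))
M=np.array([[.085,-.045],[.085,.045],[-.1,.045],[-.1,-.045]])
mc=C.mean(0);A=C-mc;B=M-M.mean(0)
U,S,V=np.linalg.svd(B.T@A);R=(U@V).T;o=mc-R@M.mean(0)
print("yaw",np.degrees(np.arctan2(R[1,0],R[0,0])),"o",o,"res",A-B@R.T)
for n,p in dict(cam=(.04,0)).items(): print(n,o+R@p)
print("hub",f(222,228,.031),"head",f(239,95,.1),"armend",f(250,135,.03))
print("nest",f(412,350,.022))
s=manip.state();print(s["time"],s["position"],s["opening"])
print(*rel((.45,.10,.36),Rdown(180)))
```

```text
[[0.6012 0.2422]
 [0.5271 0.2906]
 [0.4307 0.1341]
 [0.5056 0.0887]]
0.08847832650810229
0.18385605383878326
0.08758817356415668
0.18085352664757098
yaw 58.143378923149506 o [0.5201 0.1953] res [[-0.002  -0.0015]
 [ 0.0004 -0.0006]
 [ 0.0016  0.    ]
 [ 0.      0.0021]]
cam [0.5412 0.2293]
hub [0.5391 0.2291 0.031 ] head [0.5765 0.2197 0.1   ] armend [0.577 0.219 0.03 ]
nest [0.4928 0.1534 0.022 ]
1.2 [ 0.1977 -0.5929  0.2226] 1.0025529763625267
[-0.1375 -0.4585  0.5775] [-0.7951 -0.     -0.    ]
```

Emit:
arm_command --plan '[{"x": -0.2, "y": 0, "z": 0, "wx": 0, "wy": 0, "wz": 0, "jaw": 1}, {"x": -0.2, "y": 0, "z": 0, "wx": 0, "wy": 0, "wz": 0, "jaw": 1}, {"x": -0.2, "y": 0, "z": 0, "wx": 0, "wy": 0, "wz": 0, "jaw": 1}, {"x": -0.2, "y": 0, "z": 0, "wx": 0, "wy": 0, "wz": 0, "jaw": 1}, {"x": -0.2, "y": 0, "z": 0, "wx": 0, "wy": 0, "wz": 0, "jaw": 1}, {"x": -0.2, "y": -0.23, "z": 0.29, "wx": -0.4, "wy": 0, "wz": 0, "jaw": 1}, {"x": -0.2, "y": -0.23, "z": 0.29, "wx": -0.4, "wy": 0, "wz": 0, "jaw": 1}, {"x": -0.2, "y": -0.23, "z": 0.29, "wx": -0.4, "wy": 0, "wz": 0, "jaw": 1}, {"x": -0.2, "y": -0.23, "z": 0.29, "wx": -0.4, "wy": 0, "wz": 0, "jaw": 1}, {"x": -0.2, "y": -0.23, "z": 0.29, "wx": -0.4, "wy": 0, "wz": 0, "jaw": 1}, {"x": -0.2, "y": -0.23, "z": 0.29, "wx": -0.4, "wy": 0, "wz": 0, "jaw": 1}, {"x": -0.2, "y": -0.46, "z": 0.57, "wx": -0.8, "wy": 0, "wz": 0, "jaw": 1}, {"x": -0.2, "y": -0.46, "z": 0.57, "wx": -0.8, "wy": 0, "wz": 0, "jaw": 1}, {"x": -0.2, "y": -0.46, "z": 0.57, "wx": -0.8, "wy": 0, "wz": 0, "jaw": 1}, {"x": -0.2, "y": -0.46, "z": 0.57, "wx": -0.8, "wy": 0, "wz": 0, "jaw": 1}, {"x": -0.2, "y": -0.46, "z": 0.57, "wx": -0.8, "wy": 0, "wz": 0, "jaw": 1}, {"x": -0.2, "y": -0.46, "z": 0.57, "wx": -0.8, "wy": 0, "wz": 0, "jaw": 1}]' --force 10

```text
time: 2.62
position: [0.3714, -0.1222, 0.4231]
ee_rot: [[0.002, 0.012, -1.0], [0.0, -1.0, -0.012], [-1.0, -0.0, -0.002]]
contact_force: [1.5, -0.1, -0.6]
opening: 0.003
```

Emit:
arm_command --plan '[{"x": 0, "y": -0.31, "z": -0.2, "wx": 0, "wy": 0, "wz": 0, "jaw": 1}, {"x": 0, "y": -0.31, "z": -0.2, "wx": 0, "wy": 0, "wz": 0, "jaw": 1}, {"x": 0, "y": -0.31, "z": -0.2, "wx": 0, "wy": 0, "wz": 0, "jaw": 1}, {"x": 0, "y": -0.31, "z": -0.2, "wx": 0, "wy": 0, "wz": 0, "jaw": 1}, {"x": 0, "y": -0.31, "z": -0.2, "wx": 0, "wy": 0, "wz": 0, "jaw": 1}, {"x": 0, "y": -0.31, "z": -0.2, "wx": 0, "wy": 0, "wz": 0, "jaw": 1}, {"x": 0, "y": -0.31, "z": -0.2, "wx": 0, "wy": 0, "wz": 0, "jaw": 1}, {"x": 0, "y": -0.31, "z": -0.2, "wx": 0, "wy": 0, "wz": 0, "jaw": 1}, {"x": 0, "y": -0.31, "z": -0.2, "wx": 0, "wy": 0, "wz": 0, "jaw": 1}, {"x": 0.2, "y": -0.31, "z": -0.2, "wx": 0, "wy": 0, "wz": 0, "jaw": 1}, {"x": 0.2, "y": -0.31, "z": -0.2, "wx": 0, "wy": 0, "wz": 0, "jaw": 1}, {"x": 0.2, "y": -0.31, "z": -0.2, "wx": 0, "wy": 0, "wz": 0, "jaw": 1}, {"x": 0.2, "y": -0.31, "z": -0.2, "wx": 0, "wy": 0, "wz": 0, "jaw": 1}, {"x": 0.2, "y": -0.31, "z": -0.2, "wx": 0, "wy": 0, "wz": 0, "jaw": 1}, {"x": 0.2, "y": -0.31, "z": -0.2, "wx": 0, "wy": 0, "wz": 0, "jaw": 1}, {"x": 0.2, "y": -0.31, "z": -0.2, "wx": 0, "wy": 0, "wz": 0, "jaw": 1}]'

```text
time: 3.95
position: [0.5677, 0.1898, 0.2228]
ee_rot: [[-0.0, 0.012, -1.0], [-0.002, -1.0, -0.012], [-1.0, 0.002, 0.0]]
contact_force: [0.7, 0.6, 1.4]
opening: -0.001
```

```bash
cat >> h.py <<'E'
def wray(im,p):
    E=np.array(im["extrinsics"]);u=np.array([(p[0]-im["cx"]),(p[1]-im["cy"])]);r=np.hypot(*u);th=r/im["fx"]
    v=np.array([np.sin(th)*u[0]/r,-np.sin(th)*u[1]/r,-np.cos(th)]);return -E[:3,:3].T@E[:3,3],E[:3,:3].T@v
def wat_z(im,p,z):
    o,d=wray(im,p);return o+d*(z-o[2])/d[2]
E
python3 - <<'E'
from h import *
np.set_printoptions(precision=4,suppress=True)
w=viewer.get_image("wrist");save(w,"w1.png")
for n,z in dict(push_plate=.032,nest=.016,cam_axis=.017,handle=.08,oil_cup_mid=.014,vial_mid=.023,amber_jar_mid=.026).items():
    for q in viewer.pinpoint(n,w)[:2]: print(n,q["point"],round(q["confidence"],2),wat_z(w,q["point"],z))
s=manip.state();print(s["time"],s["position"],s["contact_force"])
E
```

```text
push_plate [365.6, 129.9] 0.95 [0.4754 0.126  0.032 ]
nest [346.0, 154.9] 0.67 [0.4933 0.1565 0.016 ]
cam_axis [301.7, 217.1] 0.64 [0.5428 0.2318 0.017 ]
handle [268.6, 229.7] 0.84 [0.5799 0.2257 0.08  ]
oil_cup_mid [274.2, 125.9] 0.63 [0.5764 0.1252 0.014 ]
4.35 [0.5684 0.1905 0.225 ] [ 0.179  -0.3262  0.1081]
```

View pics/w1.png

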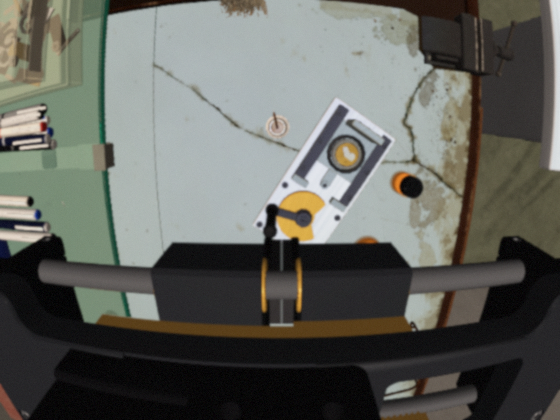

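Emit:
arm_command --plan '[{"x": 0.05, "y": 0.01, "z": -0.01, "wx": 0, "wy": 0, "wz": 0, "jaw": 1}, {"x": 0.05, "y": 0.01, "z": -0.01, "wx": 0, "wy": 0, "wz": 0, "jaw": 1}, {"x": 0.08, "y": 0.01, "z": -0.01, "wx": 0, "wy": 0, "wz": 0, "jaw": 1}, {"x": 0.11, "y": 0.01, "z": -0.01, "wx": 0, "wy": 0, "wz": 0, "jaw": 1}, {"x": 0.14, "y": 0.01, "z": -0.01, "wx": 0, "wy": 0, "wz": 0, "jaw": 1}, {"x": 0.16, "y": 0.01, "z": -0.01, "wx": 0, "wy": 0, "wz": 0, "jaw": 1}, {"x": 0.16, "y": 0.01, "z": -0.01, "wx": 0, "wy": 0, "wz": 0, "jaw": 1}, {"x": 0.16, "y": 0.01, "z": -0.01, "wx": 0, "wy": 0, "wz": 0, "jaw": 1}]'

```text
time: 5.02
position: [0.5791, 0.1807, 0.0648]
ee_rot: [[0.003, 0.012, -1.0], [-0.0, -1.0, -0.012], [-1.0, 0.0, -0.003]]
contact_force: [0.4, -0.0, 1.0]
opening: 0.006
```

Run:
```python
from h import *
np.set_printoptions(precision=4,suppress=True)
s=manip.state();print(s["time"],s["position"],s["contact_force"])
c=np.array([.541,.23]);p=np.array(s["position"][:2])
# contact: finger half 10 + pin 5.5; keep finger centre on pin's cw side; handle angle h, finger centre = handle - 16mm*tangent
for h in (-13,0,15,30,45,58):
    a=np.radians(h);r=np.array([np.cos(a),np.sin(a)]);tt=np.array([-r[1],r[0]])
    P=c+.038*r-.016*tt; d=np.array(s["ee_rot"]).T@np.r_[P-p,0]; print(h,P,d)
```

```text
5.0167 [0.5791 0.1807 0.0648] [ 0.376  -0.0366  0.9681]
-13 [0.5744 0.2059] [-0.     -0.0252  0.0044]
0 [0.579 0.214] [-0.     -0.0333 -0.0003]
15 [0.5818 0.2244] [ 0.     -0.0437 -0.0033]
30 [0.5819 0.2351] [ 0.     -0.0544 -0.0035]
45 [0.5792 0.2456] [-0.     -0.0649 -0.0009]
58 [0.5747 0.2537] [-0.     -0.0731  0.0035]
```

Emit:
arm_command --plan '[{"x": 0, "y": -0.01, "z": 0, "wx": 0, "wy": 0, "wz": 0, "jaw": 1}, {"x": 0, "y": -0.018, "z": 0, "wx": 0, "wy": 0, "wz": 0, "jaw": 1}, {"x": 0, "y": -0.021, "z": 0, "wx": 0, "wy": 0, "wz": 0, "jaw": 1}, {"x": 0, "y": -0.024, "z": 0, "wx": 0, "wy": 0, "wz": 0, "jaw": 1}, {"x": 0, "y": -0.027, "z": 0, "wx": 0, "wy": 0, "wz": 0, "jaw": 1}, {"x": 0, "y": -0.03, "z": 0, "wx": 0, "wy": 0, "wz": 0, "jaw": 1}, {"x": 0, "y": -0.033, "z": 0, "wx": 0, "wy": 0, "wz": 0, "jaw": 1}, {"x": 0, "y": -0.036, "z": 0, "wx": 0, "wy": 0, "wz": 0, "jaw": 1}, {"x": 0, "y": -0.039, "z": 0, "wx": 0, "wy": 0, "wz": 0, "jaw": 1}, {"x": 0, "y": -0.042, "z": 0.001, "wx": 0, "wy": 0, "wz": 0, "jaw": 1}, {"x": 0, "y": -0.045, "z": 0.002, "wx": 0, "wy": 0, "wz": 0, "jaw": 1}, {"x": 0, "y": -0.048, "z": 0.003, "wx": 0, "wy": 0, "wz": 0, "jaw": 1}, {"x": 0, "y": -0.051, "z": 0.004, "wx": 0, "wy": 0, "wz": 0, "jaw": 1}, {"x": 0, "y": -0.053, "z": 0.005, "wx": 0, "wy": 0, "wz": 0, "jaw": 1}, {"x": 0, "y": -0.055, "z": 0.007, "wx": 0, "wy": 0, "wz": 0, "jaw": 1}, {"x": 0, "y": -0.057, "z": 0.009, "wx": 0, "wy": 0, "wz": 0, "jaw": 1}]'

```text
time: 6.35
position: [0.5694, 0.238, 0.0648]
ee_rot: [[0.003, 0.013, -1.0], [0.0, -1.0, -0.013], [-1.0, -0.0, -0.003]]
contact_force: [1.0, -1.3, -0.7]
opening: 0.005
```

Run:
```python
from h import *
np.set_printoptions(precision=4,suppress=True)
s=manip.state();print(s["time"],s["position"],s["contact_force"])
w=viewer.get_image("wrist");sc=viewer.get_image("scene");t=viewer.get_image("top")
b=lambda im,y,x,h,wd:cv2.resize(im["color"][y:y+h,x:x+wd],(400,300),interpolation=cv2.INTER_CUBIC)
cv2.imwrite("pics/m2.png",np.vstack([np.hstack([b(w,0,0,420,560),b(sc,160,200,90,120)]),np.hstack([b(t,150,190,90,120),b(w,180,200,135,180)])])[:,:,::-1])
for q in viewer.pinpoint("handle",sc)[:2]+viewer.pinpoint("cam_axis",sc)[:1]: print(q["point"],q["confidence"],at_z(sc,q["point"],.08),at_z(sc,q["point"],.017))
for q in viewer.pinpoint("handle",w)[:2]: print(q["point"],q["confidence"],wat_z(w,q["point"],.08))
```

```text
6.35 [0.5694 0.238  0.0648] [ 0.9946 -1.3053 -0.7446]
[262.8, 217.1] 0.69 [0.497  0.1558 0.08  ] [0.5435 0.2268 0.017 ]
[276.6, 296.9] 0.97 [0.5717 0.2552 0.08  ]
```

View pics/m2.png

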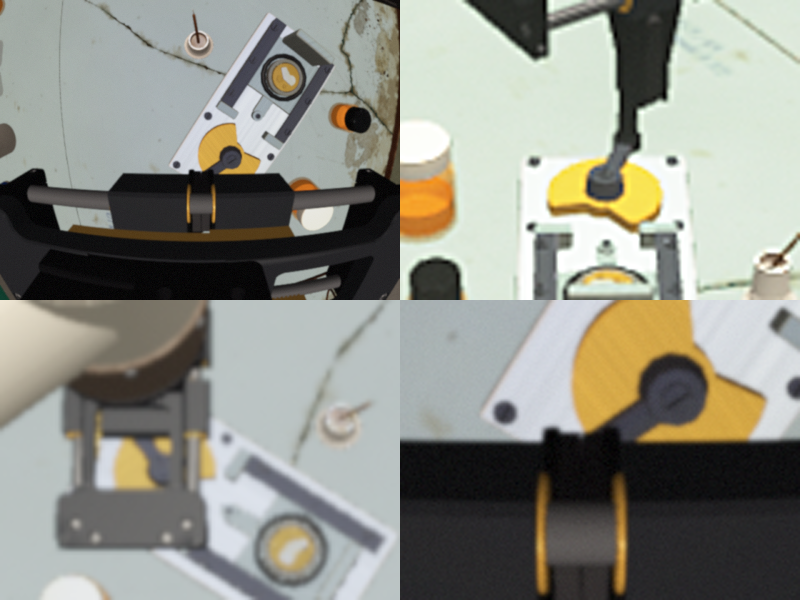

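Emit:
arm_command --plan '[{"x": 0, "y": -0.002, "z": 0.002, "wx": 0, "wy": 0, "wz": 0, "jaw": 1}, {"x": 0, "y": -0.004, "z": 0.004, "wx": 0, "wy": 0, "wz": 0, "jaw": 1}, {"x": 0, "y": -0.006, "z": 0.006, "wx": 0, "wy": 0, "wz": 0, "jaw": 1}, {"x": 0, "y": -0.008, "z": 0.008, "wx": 0, "wy": 0, "wz": 0, "jaw": 1}, {"x": 0, "y": -0.0095, "z": 0.009, "wx": 0, "wy": 0, "wz": 0, "jaw": 1}, {"x": 0, "y": -0.0095, "z": 0.009, "wx": 0, "wy": 0, "wz": 0, "jaw": 1}, {"x": 0, "y": -0.0095, "z": 0.009, "wx": 0, "wy": 0, "wz": 0, "jaw": 1}]'

```text
time: 7.23
position: [0.5594, 0.2471, 0.0645]
ee_rot: [[0.001, 0.013, -1.0], [-0.0, -1.0, -0.013], [-1.0, 0.0, -0.001]]
contact_force: [0.6, 0.0, -0.5]
opening: 0.005
```

Run:
```python
from h import *
np.set_printoptions(precision=4,suppress=True)
s=manip.state();print(s["time"],s["position"],s["contact_force"])
w=viewer.get_image("wrist");sc=viewer.get_image("scene")
b=lambda im,y,x,h,wd:cv2.resize(im["color"][y:y+h,x:x+wd],(400,300),interpolation=cv2.INTER_CUBIC)
cv2.imwrite("pics/m3.png",np.hstack([b(w,180,200,90,120),b(sc,190,230,60,80)])[:,:,::-1])
for q in viewer.pinpoint("handle",w)[:2]: print(q["point"],q["confidence"],wat_z(w,q["point"],.08))
for q in viewer.pinpoint("cam_axis",w)[:2]: print(q["point"],q["confidence"],wat_z(w,q["point"],.017))
```

```text
7.2333 [0.5594 0.2471 0.0645] [ 0.6361  0.0337 -0.4603]
[275.7, 298.3] 0.72 [0.5622 0.2651 0.08  ]
[305.4, 206.2] 0.9 [0.5435 0.2321 0.017 ]
```

View pics/m3.png

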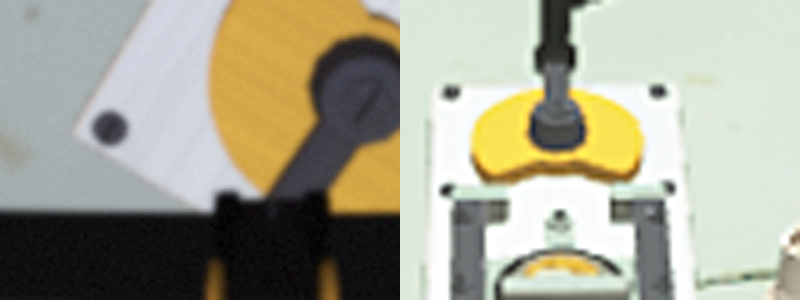

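Emit:
arm_command --plan '[{"x": 0, "y": 0.015, "z": 0, "wx": 0, "wy": 0, "wz": 0, "jaw": 1}, {"x": 0, "y": 0.025, "z": 0, "wx": 0, "wy": 0, "wz": 0, "jaw": 1}, {"x": -0.04, "y": 0.025, "z": 0, "wx": 0, "wy": 0, "wz": 0, "jaw": 1}, {"x": -0.08, "y": 0.025, "z": 0, "wx": 0, "wy": 0, "wz": 0, "jaw": 1}, {"x": -0.115, "y": 0.025, "z": 0, "wx": 0, "wy": 0, "wz": 0, "jaw": 1}, {"x": -0.115, "y": 0.025, "z": 0, "wx": 0, "wy": 0, "wz": 0, "jaw": 1}, {"x": -0.115, "y": 0.145, "z": 0.102, "wx": 0.363, "wy": 0, "wz": 0, "jaw": 1}, {"x": -0.115, "y": 0.145, "z": 0.102, "wx": 0.363, "wy": 0, "wz": 0, "jaw": 1}, {"x": -0.115, "y": 0.145, "z": 0.102, "wx": 0.363, "wy": 0, "wz": 0, "jaw": 1}, {"x": -0.115, "y": 0.145, "z": 0.102, "wx": 0.363, "wy": 0, "wz": 0, "jaw": 1}, {"x": -0.115, "y": 0.145, "z": 0.102, "wx": 0.363, "wy": 0, "wz": 0, "jaw": 1}, {"x": -0.115, "y": 0.145, "z": 0.102, "wx": 0.363, "wy": 0, "wz": 0, "jaw": 1}, {"x": -0.115, "y": 0.145, "z": 0.102, "wx": 0.363, "wy": 0, "wz": 0, "jaw": 1}, {"x": -0.115, "y": 0.145, "z": 0.102, "wx": 0.363, "wy": 0, "wz": 0, "jaw": 1}]'

```text
time: 8.6
position: [0.4599, 0.1011, 0.1794]
ee_rot: [[0.002, -0.528, -0.849], [0.0, -0.849, 0.528], [-1.0, -0.001, -0.001]]
contact_force: [0.2, -1.0, -1.1]
opening: 0.003
```

Run:
```python
from h import *
np.set_printoptions(precision=4,suppress=True)
s=manip.state();print(s["time"],s["position"],s["ee_rot"],s["contact_force"])
print(rel((.4597,.101,.032),Rdown(148.1)))
w=viewer.get_image("wrist");t=viewer.get_image("top")
b=lambda im,y,x,h,wd:cv2.resize(im["color"][y:y+h,x:x+wd],(400,300),interpolation=cv2.INTER_CUBIC)
cv2.imwrite("pics/m4.png",np.hstack([b(w,0,0,420,560),b(t,165,205,75,100)])[:,:,::-1])
for n,z in dict(handle=.08,cam_axis=.017,push_plate=.032).items():
  for q in viewer.pinpoint(n,w)[:1]: print(n,"w",q["confidence"],wat_z(w,q["point"],z))
  for q in viewer.pinpoint(n,t)[:1]: print(n,"t",q["point"],q["confidence"],at_z(t,q["point"],z))
```

```text
8.6 [0.4599 0.1011 0.1794] [[ 0.0018 -0.528  -0.8492]
 [ 0.0002 -0.8492  0.528 ]
 [-1.     -0.0012 -0.0014]] [ 0.1573 -0.9814 -1.0971]
(array([0.1474, 0.0003, 0.0003]), array([ 0.0003, -0.0009,  0.0007]))
handle t [217.2, 185.1] 0.69 [0.5592 0.2683 0.08  ]
cam_axis w 0.67 [0.5437 0.2308 0.017 ]
cam_axis t [237.9, 200.2] 0.83 [0.5424 0.233  0.017 ]
push_plate w 0.88 [0.4732 0.1269 0.032 ]
push_plate t [240.1, 201.3] 0.52 [0.5375 0.2277 0.032 ]
```

View pics/m4.png

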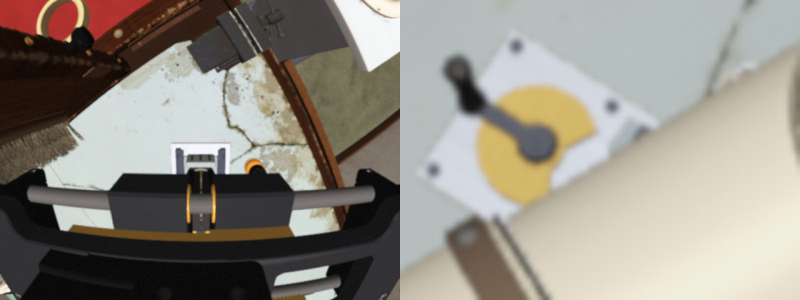

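Emit:
arm_command --plan '[{"x": 0.04, "y": 0, "z": 0, "wx": 0, "wy": 0, "wz": 0, "jaw": 1}, {"x": 0.08, "y": 0, "z": 0, "wx": 0, "wy": 0, "wz": 0, "jaw": 1}, {"x": 0.11, "y": 0, "z": 0, "wx": 0, "wy": 0, "wz": 0, "jaw": 1}, {"x": 0.13, "y": 0, "z": 0, "wx": 0, "wy": 0, "wz": 0, "jaw": 1}, {"x": 0.145, "y": 0, "z": 0, "wx": 0, "wy": 0, "wz": 0, "jaw": 1}, {"x": 0.145, "y": 0, "z": 0, "wx": 0, "wy": 0, "wz": 0, "jaw": 1}, {"x": 0.145, "y": 0, "z": 0, "wx": 0, "wy": 0, "wz": 0, "jaw": 1}]'

```text
time: 9.58
position: [0.4594, 0.1009, 0.0338]
ee_rot: [[-0.001, -0.528, -0.849], [-0.001, -0.849, 0.528], [-1.0, 0.002, -0.0]]
contact_force: [-0.5, 0.3, 0.5]
opening: 0.004
```

Emit:
arm_command --plan '[{"x": 0, "y": -0.008, "z": 0, "wx": 0, "wy": 0, "wz": 0, "jaw": 1}, {"x": 0, "y": -0.014, "z": 0, "wx": 0, "wy": 0, "wz": 0, "jaw": 1}, {"x": 0, "y": -0.017, "z": 0, "wx": 0, "wy": 0, "wz": 0, "jaw": 1}, {"x": 0, "y": -0.02, "z": 0, "wx": 0, "wy": 0, "wz": 0, "jaw": 1}, {"x": 0, "y": -0.023, "z": 0, "wx": 0, "wy": 0, "wz": 0, "jaw": 1}, {"x": 0, "y": -0.026, "z": 0, "wx": 0, "wy": 0, "wz": 0, "jaw": 1}, {"x": 0, "y": -0.029, "z": 0, "wx": 0, "wy": 0, "wz": 0, "jaw": 1}, {"x": 0, "y": -0.032, "z": 0, "wx": 0, "wy": 0, "wz": 0, "jaw": 1}, {"x": 0, "y": -0.035, "z": 0, "wx": 0, "wy": 0, "wz": 0, "jaw": 1}, {"x": 0, "y": -0.038, "z": 0, "wx": 0, "wy": 0, "wz": 0, "jaw": 1}, {"x": 0, "y": -0.041, "z": 0, "wx": 0, "wy": 0, "wz": 0, "jaw": 1}]'

```text
time: 10.5
position: [0.481, 0.1359, 0.0336]
ee_rot: [[-0.001, -0.529, -0.849], [-0.002, -0.849, 0.529], [-1.0, 0.002, 0.0]]
contact_force: [-1.0, -1.6, 1.9]
opening: 0.01
```

Emit:
arm_command --plan '[{"x": 0, "y": -0.0015, "z": 0, "wx": 0, "wy": 0, "wz": 0, "jaw": 1}, {"x": 0, "y": -0.003, "z": 0, "wx": 0, "wy": 0, "wz": 0, "jaw": 1}, {"x": 0, "y": -0.0045, "z": 0, "wx": 0, "wy": 0, "wz": 0, "jaw": 1}]'

```text
time: 10.75
position: [0.4819, 0.138, 0.0333]
ee_rot: [[-0.005, -0.529, -0.849], [-0.005, -0.849, 0.529], [-1.0, 0.007, 0.001]]
contact_force: [-2.1, -10.4, 5.1]
opening: 0.005
```

Emit:
arm_command --plan '[{"x": 0, "y": -0.0015, "z": 0, "wx": 0, "wy": 0, "wz": 0, "jaw": 1}, {"x": 0, "y": -0.003, "z": 0, "wx": 0, "wy": 0, "wz": 0, "jaw": 1}]'

```text
time: 10.92
position: [0.4816, 0.1381, 0.0331]
ee_rot: [[-0.01, -0.529, -0.849], [-0.01, -0.849, 0.529], [-1.0, 0.014, 0.003]]
contact_force: [-2.3, -11.5, 6.8]
opening: 0.005
```

Emit:
arm_command --plan '[{"x": 0, "y": 0.015, "z": 0, "wx": 0, "wy": 0, "wz": 0, "jaw": 1}, {"x": 0, "y": 0.025, "z": 0, "wx": 0, "wy": 0, "wz": 0, "jaw": 1}, {"x": 0, "y": 0.025, "z": 0, "wx": 0, "wy": 0, "wz": 0, "jaw": 1}, {"x": -0.04, "y": 0.025, "z": 0, "wx": 0, "wy": 0, "wz": 0, "jaw": 1}, {"x": -0.08, "y": 0.025, "z": 0, "wx": 0, "wy": 0, "wz": 0, "jaw": 1}, {"x": -0.12, "y": 0.025, "z": 0, "wx": 0, "wy": 0, "wz": 0, "jaw": 1}, {"x": -0.16, "y": 0.025, "z": 0, "wx": 0, "wy": 0, "wz": 0, "jaw": 1}, {"x": -0.2, "y": 0.025, "z": 0, "wx": 0, "wy": 0, "wz": 0, "jaw": 1}, {"x": -0.24, "y": 0.025, "z": 0, "wx": 0, "wy": 0, "wz": 0, "jaw": 1}, {"x": -0.28, "y": 0.025, "z": 0, "wx": 0, "wy": 0, "wz": 0, "jaw": 1}, {"x": -0.32, "y": 0.09, "z": 0, "wx": 0, "wy": 0, "wz": 0, "jaw": 1}, {"x": -0.32, "y": 0.09, "z": 0, "wx": 0, "wy": 0, "wz": 0, "jaw": 1}, {"x": -0.32, "y": 0.09, "z": 0, "wx": 0, "wy": 0, "wz": 0, "jaw": 1}, {"x": -0.32, "y": 0.09, "z": 0, "wx": 0, "wy": 0, "wz": 0, "jaw": 1}]'

```text
time: 12.08
position: [0.4377, 0.0649, 0.3563]
ee_rot: [[-0.005, -0.53, -0.848], [-0.007, -0.848, 0.53], [-1.0, 0.008, 0.001]]
contact_force: [1.1, -0.2, -1.2]
opening: 0.007
```

Run:
```python
from h import *
np.set_printoptions(precision=4,suppress=True)
s=manip.state();print(s["time"],s["position"],s["contact_force"])
w=viewer.get_image("wrist");t=viewer.get_image("top");sc=viewer.get_image("scene")
b=lambda im,y,x,h,wd:cv2.resize(im["color"][y:y+h,x:x+wd],(400,300),interpolation=cv2.INTER_CUBIC)
cv2.imwrite("pics/m5.png",np.vstack([np.hstack([b(w,0,0,420,560),b(t,165,205,90,120)]),np.hstack([b(sc,195,225,75,100),b(w,150,220,90,120)])])[:,:,::-1])
for n,z in dict(handle=.08,cam_axis=.017,push_plate=.032,nest=.016,movement=.022).items():
 for k,im,f in (("w",w,wat_z),("t",t,at_z),("s",sc,at_z)):
  for q in viewer.pinpoint(n,im)[:1]: print(n,k,q["confidence"],f(im,q["point"],z))
```

```text
12.0833 [0.4377 0.0649 0.3563] [ 1.101  -0.2004 -1.1884]
handle w 0.49 [0.5651 0.2635 0.08  ]
handle t 0.75 [0.5564 0.2631 0.08  ]
handle s 0.83 [0.5582 0.2594 0.08  ]
cam_axis t 0.55 [0.5344 0.235  0.017 ]
cam_axis s 0.62 [0.5404 0.2302 0.017 ]
push_plate w 0.73 [0.4897 0.1454 0.032 ]
push_plate s 0.91 [0.491  0.1453 0.032 ]
nest w 0.57 [0.512  0.1784 0.016 ]
nest s 0.64 [0.5088 0.1726 0.016 ]
movement s 0.6 [0.5003 0.1649 0.022 ]
```

View pics/m5.png

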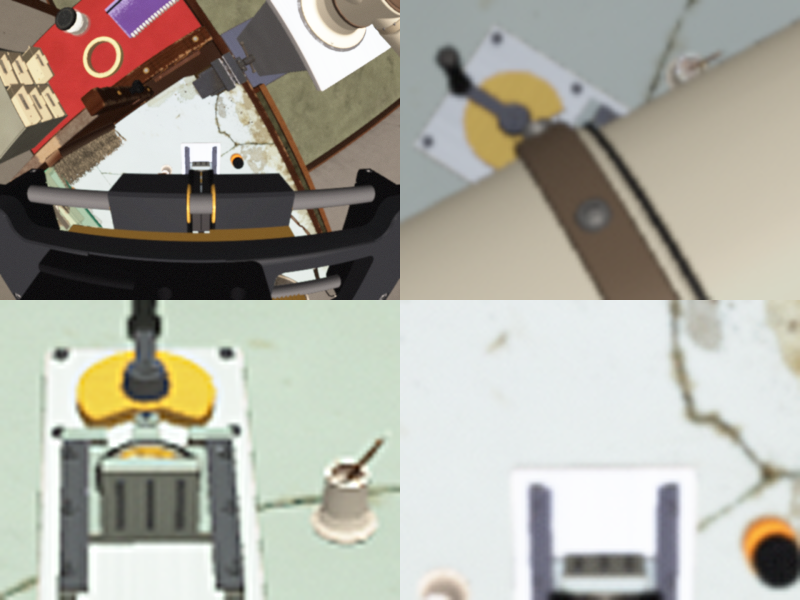

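Emit:
arm_command --plan '[{"x": -0.06, "y": 0.25, "z": -0.1, "wx": 0, "wy": 0, "wz": 0, "jaw": 1}, {"x": -0.06, "y": 0.25, "z": -0.1, "wx": 0, "wy": 0, "wz": 0, "jaw": 1}, {"x": -0.06, "y": 0.25, "z": -0.1, "wx": 0, "wy": 0, "wz": 0, "jaw": 1}, {"x": -0.06, "y": 0.25, "z": -0.1, "wx": 0, "wy": 0, "wz": 0, "jaw": 1}, {"x": -0.06, "y": 0.25, "z": -0.1, "wx": 0, "wy": 0, "wz": 0, "jaw": 1}, {"x": -0.06, "y": 0.25, "z": -0.1, "wx": 0, "wy": 0, "wz": 0, "jaw": 1}, {"x": -0.06, "y": 0.25, "z": -0.1, "wx": 0, "wy": 0, "wz": 0, "jaw": 1}, {"x": -0.06, "y": 0.25, "z": -0.1, "wx": 0, "wy": 0, "wz": 0, "jaw": 1}, {"x": -0.06, "y": 0.25, "z": -0.1, "wx": 0, "wy": 0, "wz": 0, "jaw": 1}, {"x": -0.06, "y": 0.25, "z": -0.1, "wx": 0, "wy": 0, "wz": 0, "jaw": 1}]'

```text
time: 13.82
position: [0.3903, -0.1993, 0.4171]
ee_rot: [[-0.01, -0.529, -0.848], [-0.009, -0.848, 0.529], [-1.0, 0.013, 0.004]]
contact_force: [-0.5, 0.4, 0.3]
opening: 0.007
```

Run:
```python
from h import *
np.set_printoptions(precision=4,suppress=True)
t=viewer.get_image("top");sc=viewer.get_image("scene")
t0=cv2.imread("pics/t.png");s0=cv2.imread("pics/s.png")
T=t["color"][:,:,::-1];S=sc["color"][:,:,::-1]
def match(a,b,box,rad=20):
    x,y,w,h=box;k=6
    A=cv2.resize(np.ascontiguousarray(a[y:y+h,x:x+w]),None,fx=k,fy=k,interpolation=cv2.INTER_CUBIC)
    B=cv2.resize(np.ascontiguousarray(b[y-rad:y+h+rad,x-rad:x+w+rad]),None,fx=k,fy=k,interpolation=cv2.INTER_CUBIC)
    m=cv2.matchTemplate(B,A,cv2.TM_CCOEFF_NORMED);_,v,_,l=cv2.minMaxLoc(m);return np.array(l)/k-rad,v
u=np.array([.528,.849])
def rep(n,im,box,z,d,v):
    c=np.array([box[0]+box[2]/2,box[1]+box[3]/2]);D=(at_z(im,c+d,z)-at_z(im,c,z))[:2]
    print(n,d,round(v,2),D,"along",D@u,"across",D@[-u[1],u[0]])
for n,bx,z in (("top movement",(265,213,25,25),.024),("top face only",(271,219,13,13),.026)):
    rep(n,t,bx,z,*match(t0,T,bx))
for n,bx,z in (("scene plate",(248,244,28,20),.032),):
    rep(n,sc,bx,z,*match(s0,S,bx))
for n,z in dict(handle=.08,cam_axis=.017,nest=.016,movement=.02).items():
  for q in viewer.pinpoint(n,t)[:1]: print(n,q["confidence"],at_z(t,q["point"],z))
cv2.imwrite("pics/m6.png",cv2.resize(np.ascontiguousarray(T[155:275,195:325]),None,fx=5,fy=5,interpolation=cv2.INTER_CUBIC))
```

```text
top movement [-11.  -7.] 0.99 [0.0136 0.0219] along 0.025815650771346368 across -8.639756465629848e-06
top face only [-11.1667  -7.    ] 0.99 [0.0136 0.0222] along 0.026035117036626452 across 0.00016905206096647
scene plate [ -0.1667 -10.5   ] 0.96 [0.0138 0.0219] along 0.025907361522210626 across -0.00017214898871536764
handle 0.66 [0.5599 0.2593 0.08  ]
cam_axis 0.82 [0.5436 0.2317 0.017 ]
nest 0.76 [0.507  0.1786 0.016 ]
movement 0.77 [0.5106 0.183  0.02  ]
```

View pics/m6.png

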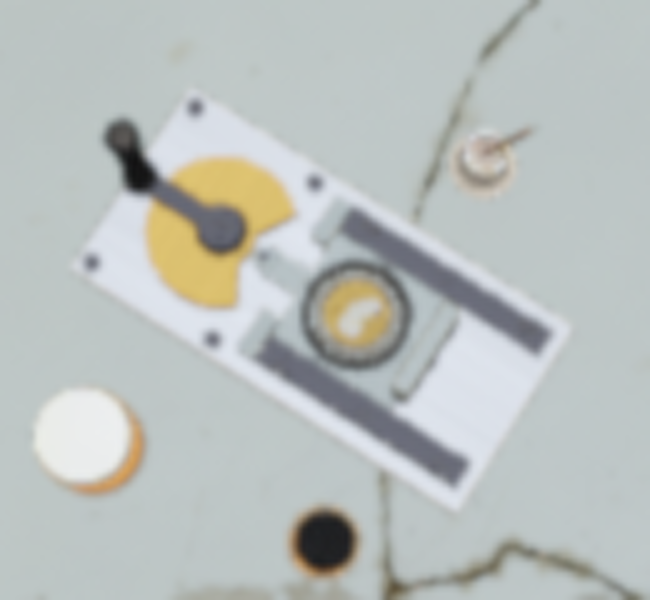

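The slide has moved 26 mm and is home. The cam recess squarely faces it, the movement is seated, and the bystanders have not moved.

```bash
python3 -c "
from workcell import manip
print(manip.job_done())"
```

```text
the job is handed in; nothing more can be done
None
```

I turned the cam and then pushed the slide home, both with the shut fingertips. The job is handed in; no verdict was reported.

- **Cam:** I pushed the handle about 70° counter-clockwise until it pointed straight forward. The measured handle direction is 56–60°, against the fixture's 58°. The readings on the handle were 1–2 N.
- **Slide:** I pushed it by the rear plate until it stopped dead at about 12 N, then withdrew clear of everything.
- **Final checks:** comparing before and after pictures, the top view gave 25.8–26.0 mm of slide travel and the scene view 25.9 mm. The last top picture shows the cam recess squarely facing the slide nose and the movement seated in its nest. The vial, jar and cup look unmoved.
- **Disagreements:**
  - Right after the push, the networks put the push plate only about 23 mm forward, and their single points scattered by 3–8 mm. I went by the picture comparison instead.
  - The networks also placed the movement about 6 mm from the nest centre in the last view. The picture comparison showed the movement shifted 26 mm forward and less than 0.2 mm sideways, matching the slide.

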